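# Tighten the loose foot screw of the spice rack

## Task

One of the two screws that hold the feet of the magnetic spice rack has worked loose and stands up from its foot. Take the screwdriver out of its wooden block, use it to drive that screw fully home (clockwise from above, until the head sits flat on the foot), then stand the screwdriver back in its block and let go. Do not touch the screw with the fingers, and leave the other things on the counter where they are.

Things in the scene. Friction and masses are not known exactly. Their poses are not given: they have to be found in the camera images.
- driver_handle (a point): the screwdriver, upright in its block, tip down; this point: centre of its square wooden handle (24 x 24 mm, 92 mm long), on the tool's axis; x and y square to the handle's flats, z from tip to handle end. Tool 170 mm long, 135 to 220 g: handle end 46 mm above this point; brass collar 38 mm wide from 46 to 52 mm below it, then a 9 mm round shaft; tip 124 mm below
- driver_tip (a point): the end of the bit, on the tool's axis. The bit is a straight-sided cross of two blades, each 15 mm wide and 3 mm thick, along the tool's x and y axes (in line with the handle's flats); its last 1.5 mm are narrowed to 12 x 2 mm. Under a light push the bit rides up out of the cross when forced against the screw stop (above about 0.25 N m)
- stand_mouth (a point): centre of the hole's mouth on top of the screwdriver's block: fixed dark wood, 80 x 80 mm, 85 mm high, square hole 24 x 24 mm right through, z up, x and y along its sides. The screwdriver hangs in it, its collar resting on the top face: tip 72 mm below and handle centre 52 mm above this point
- loose_screw: the loose screw, upright in the foot at one end of the rack (either end). Origin: on its axis at the underside of its round steel head (24 mm wide, 8 mm high); z up. The frame sinks with the screw but does not turn with it: it does not tell which way the cross points, which varies. At the start the head stands 3.2 to 5.6 mm above its seat
- loose_rim (a point): centre of the top of the loose screw's rim, 8 mm above its underside. Inside the rim (18 mm wide inside) the face lies 1.5 mm lower, and in the face is a straight-sided cross recess, 4.5 mm deep, grooves 5 mm wide reaching to the rim: the bit fits every quarter turn
- loose_seat (a point): on the screw's axis, on the flat top of the foot (fixed steel tab 55 x 62 mm, 8 mm thick), z up: the screw is home when its head's underside is at this height. The screw goes in clockwise seen from above, 2 mm per radian (1.6 to 2.8 rad to go at the start), against 0.1 N m of steady friction, with a hard stop when home; it stays where left and a push alone does not turn it
- tight_seat (a point): the same point of the foot at the other end of the rack; the equal screw there is already home and fixed
- rack: the magnetic spice rack: upright steel panel 210 mm long (along y), 104 mm high, closed 45 mm tins on its +x face, fixed; the feet are 140 mm from its middle along +y and -y, clear of the panel's ends. Origin: middle of its underside, on the marble slab, whose top is 20 mm above the counter; z up
- basket_large: large round cane basket 190 mm wide, 75 mm high, holding garlic bulbs, near the far edge of the slab; origin: centre of its underside
- basket_small: small empty round cane basket, 160 mm wide, 60 mm high, near the far edge of the slab; origin: centre of its underside
- skillet: black cast-iron skillet, 236 mm wide, 42 mm high, with a long handle, left of the rack; origin: centre of its underside
- ramekin: white ceramic ramekin, 84 mm wide, 45 mm high, between rack and robot; origin: centre of its underside
- scraper: flat steel dough scraper, 90 x 120 mm blade with a round wooden grip, lying at the far right; origin: centre of its underside
- tin_a: loose closed spice tin, 45 mm wide, 28 mm high, standing beyond the screwdriver's block; origin: centre of its underside
- tin_b: loose closed spice tin like the other, to the left between rack and robot; origin: centre of its underside
Not all that is in view belongs to the job. Of the things like the part that bears driver_handle, leave any that is blue; of the rest the larger one is meant.

How it is judged:
By the outcome, as a careful person would: the job done as asked, in the order asked, and still so for the second after the job is handed in, with the robot touching nothing.
It also fails if it takes over 72 s, if anything falls off the work surface, if the arm or the gripper's body presses on something with over 40 N, if the wrist force passes 120 N, or if a joint passes its speed limit or range.

## Robot

A 6-joint arm with a two-finger parallel gripper is mounted at the origin on the work surface. World frame = base frame: x ahead of the robot, y to its left, z up, the work surface at z = 0. Lengths are in mm, angles in rad, forces in N, time in s.
With the tool pointing down it reaches from about 275 to 825 mm from the base axis. Payload 4.9 kg.
Tool frame: the origin (TCP) lies at the very end of the fingers, on their centre line; the grasp point (between the pads) lies 19 mm behind it; z points along the fingers, y is the direction in which the jaws open and shut (so a half turn about z gives the same grasp; the last joint's range is limited). The gripper opens to 85 mm and grips with 20 to 120 N. Pads are 22 mm wide; open, the fingers measure 114 mm over their backs; the gripper's body (76 mm by 85 mm) begins 54 mm behind the grasp point. The pads swing forward as they close: fully open they stand 13 mm farther back than shut.
Start: joints at [1.139, 0.326, -0.193, 1.052, 0, 1.437], TCP at [161.374, 525.811, 231.281] pointing down, gripper open.
Joint ranges: [-2.65, 2.65], [-0.97, 1.79], [-1.3, 1.35], [-1.93, 2.1], [-1.47, 1.37], [-3.14, 3.14]. Speed limits (rad/s): [2.57, 2.57, 3.14, 3.14, 3.14, 3.14].

## Interface

Orientations are given as [roll, pitch, yaw] about the fixed x, y, z axes, in that order (R = Rz(yaw) Ry(pitch) Rx(roll)).
In Python, from bench import bot, solve_ik, imaging gives the robot as it stands. Calls block until the motion is done:
- bot.move_ptp(position, orientation): joint-space move of the TCP to a pose.
- bot.movel(position, rot=None, max_speed=150, threshold=None): straight line of the TCP; rot=None keeps the orientation; max_speed is the mean speed in mm/s. With threshold (N) it stops when the force on the tool has changed by that much, and returns True; else False.
- bot.move_j(angles): joint-space move.
- bot.grip(opening, effort=None): opening from 0.0 (shut) to 1.0 (fully open); effort is the grip in N (None keeps the last); returns when the fingers have stopped.
- bot.dwell(seconds).
- solve_ik(position, orientation): joint angles nearest the present ones, or None.
- bot.get_state(): the state.
- imaging.capture(name): name is "side" or "top" or "wrist"; returns the picture (480x640x3 uint8, blue, green, red); there is no depth.
- imaging.camera_model(name): a dict with "K" (3x3 intrinsics, pixels), "position" and "rotation" of the camera in the world. Camera axes: x right, y up, looking along -z (the intrinsics and any distortion apply to the point x, -y, -z); pixel columns grow to the right and rows downward; lengths in mm; the calibration is good to about 2 mm. A picture is of the moment at which its call begins: read the wrist's pose just before it. camera_model takes no time and is no camera call; for the wrist camera it gives the pose at the moment of the call.
A pose or a line that the arm cannot do raises bot.IKError and nothing moves.
- bot.sign_off(): hands the job in, once; it reports no verdict.
The state is a dict: "t": time; "qpos": joint angles; "joint_velocities": joint speeds; "effort": joint torques, N m; "tcp_pos": TCP position; "orientation": TCP orientation; "contact_force": force on the tool from outside, world axes, zero at the start; "wrist_torque": the same for the moment, N m; "opening": opening from 0.0 (shut) to 1.0 (fully open).
Only numpy, scipy, OpenCV 4.12 (cv2) and the standard library are available. Lean on these libraries where they do the work, as an engineer would, in place of code of your own. Each camera call takes 0.05 s, during which the arm holds its last target.

## Working session

There is one attempt and no reset: what is moved stays moved. The work goes in short steps, each a Python script; the robot and the scene stay as the last script left them, time stands still between calls to the robot, and variables do not carry over. Pictures are saved under pics/ and viewed, and the job is handed in when it is done.

```bash
ls; mkdir -p pics
python3 - <<'E'
from bench import bot, imaging
import cv2
for n in ("side","top","wrist"):
    m=imaging.camera_model(n); print(n,m)
    cv2.imwrite(f"pics/{n}0.png",imaging.capture(n))
print(bot.get_state())
E
```

```text
pics
side {'K': array([[469.29142744,   0.        , 322.09923876],
       [  0.        , 469.29142744, 240.04401187],
       [  0.        ,   0.        ,   1.        ]]), 'position': array([ 412.95248767, -961.80069672,  669.55052153]), 'rotation': array([ 1.08406873,  0.01049187, -0.07930198])}
top {'K': array([[541.14669075,   0.        , 326.72734825],
       [  0.        , 541.14669075, 241.24480049],
       [  0.        ,   0.        ,   1.        ]]), 'position': array([ 290.1422557 ,   38.93342657, 1631.62824278]), 'rotation': array([ 0.1469168 ,  0.00449432, -1.59683872])}
wrist {'K': array([[412.453133  ,   0.        , 319.19198829],
       [  0.        , 412.453133  , 239.57197893],
       [  0.        ,   0.        ,   1.        ]]), 'position': array([ 91.74691122, 546.64484762, 372.53037938]), 'rotation': array([-0.28756561,  0.00211853,  1.27258459])}
{'t': 0.15, 'qpos': array([ 1.13880770e+00,  3.26780202e-01, -1.93374280e-01,  1.05202297e+00,
        8.45538977e-06,  1.43662357e+00]), 'joint_velocities': array([-2.26402433e-03, -2.22100139e-03,  3.61406680e-03, -1.07580190e-03,
       -4.67039204e-04, -8.39520925e-06]), 'effort': array([ 1.39561405e-03, -4.43705392e+01,  2.62664598e+01,  1.04022090e-02,
       -1.30883643e-05, -1.82404193e-05]), 'tcp_pos': array([161.16479697, 525.3731416 , 230.67052287]), 'orientation': array([-3.14022507e+00, -1.93133412e-04,  2.84377664e+00]), 'contact_force': array([-0.41797003,  0.98602831, -0.76106698]), 'wrist_torque': array([0.04347718, 0.01708705, 0.06241693]), 'opening': 1.0068814307449294}
```

View pics/side0.png

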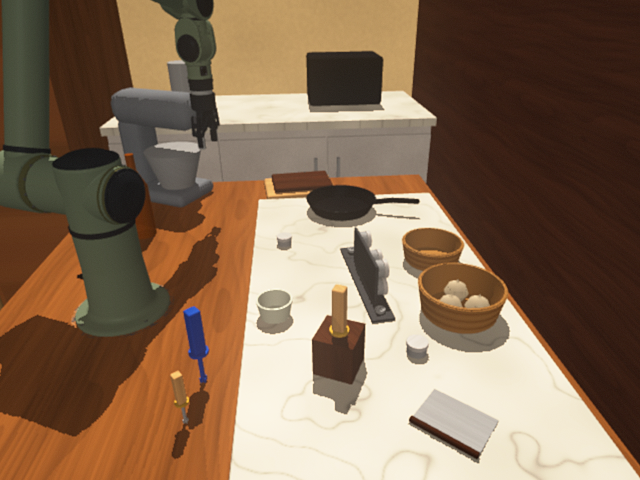

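View pics/top0.png

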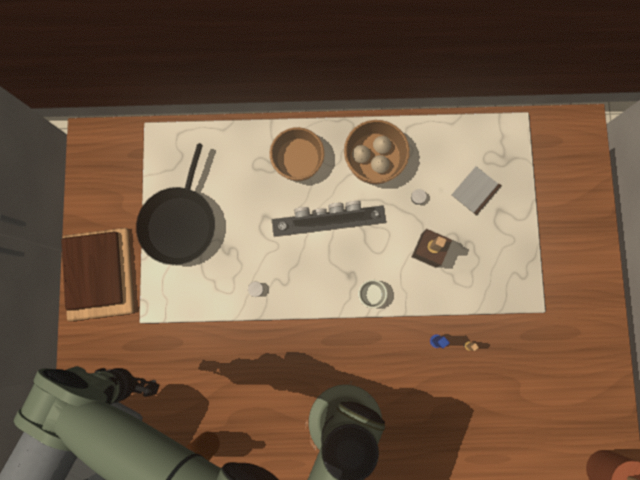

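View pics/wrist0.png

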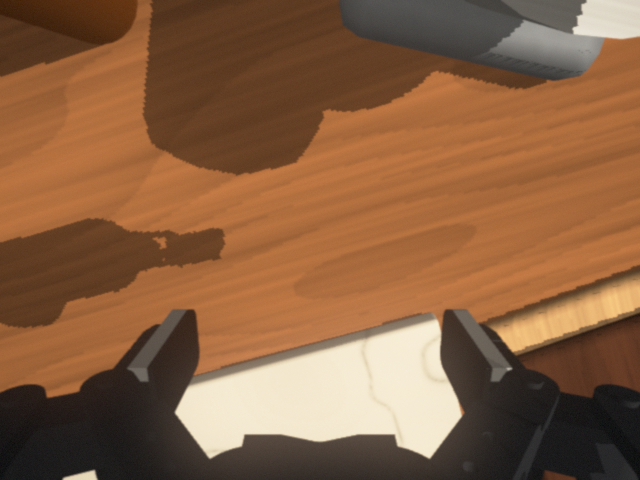

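```bash
cat > h.py <<'E'
import numpy as np, cv2
from scipy.spatial.transform import Rotation as R
from bench import bot, solve_ik, imaging
def ray(m,u,v):
    K=m["K"]; d=np.linalg.inv(K)@[u,v,1.]; d=d*[1,-1,-1]
    return R.from_euler("xyz",m["rotation"]).apply(d)
def onz(m,u,v,z):
    d=ray(m,u,v); p=np.array(m["position"]); return p+d*(z-p[2])/d[2]
def proj(m,P):
    c=R.from_euler("xyz",m["rotation"]).inv().apply(np.atleast_2d(P)-m["position"])
    q=(c*[1,-1,-1])@m["K"].T; return q[:,:2]/q[:,2:]
def crop(img,u0,v0,w,h,s,fn):
    c=img[v0:v0+h,u0:u0+w]; cv2.imwrite(fn,cv2.resize(c,None,fx=s,fy=s,interpolation=cv2.INTER_CUBIC))
E
python3 - <<'E'
from h import *
s=cv2.imread("pics/side0.png"); t=cv2.imread("pics/top0.png")
a=cv2.resize(s[270:400,290:410],None,fx=3.3,fy=3.3,interpolation=cv2.INTER_CUBIC)
b=cv2.resize(t[190:280,260:470],None,fx=3.7,fy=3.7,interpolation=cv2.INTER_CUBIC)
c=cv2.resize(s[300:430,150:270],None,fx=3.3,fy=3.3,interpolation=cv2.INTER_CUBIC)
cv2.imwrite("pics/c1.png",np.hstack([a,c])); cv2.imwrite("pics/c2.png",b)
m=imaging.camera_model("top")
for u,v,z in [(437,243,203),(432,248,105),(376,213,32),(281,226,32),(374,293,65),(257,289,48),(419,197,48)]:
    print(u,v,z,onz(m,u,v,z).round(1))
E
```

```text
437 243 203 [ 489.1 -253.8  203. ]
432 248 105 [ 488.8 -258.9  105. ]
376 213 32 [ 608.9 -110.6   32. ]
281 226 32 [576.9 176.   32. ]
374 293 65 [367.6 -92.5  65. ]
257 289 48 [389.  247.3  48. ]
419 197 48 [ 651.  -239.5   48. ]
```

View pics/c1.png

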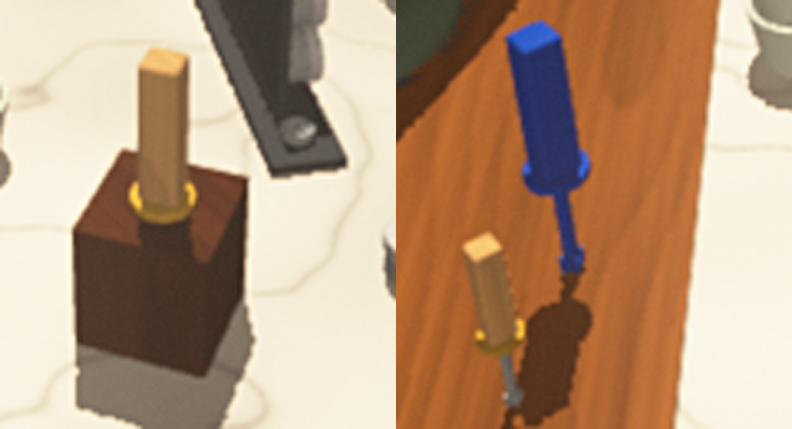

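View pics/c2.png

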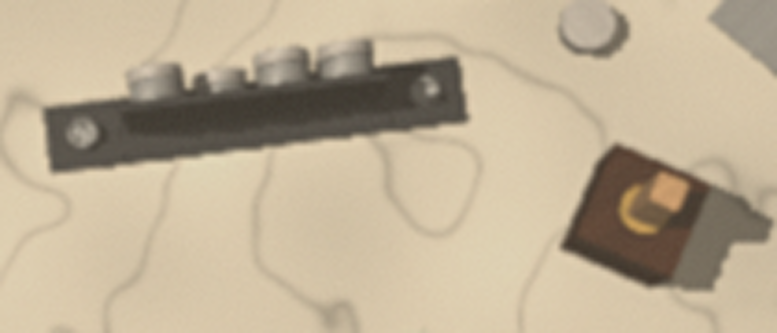

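Three screwdrivers are visible: the wooden one in the dark block at side (340,310) / top (437,243), a blue one at side (195,335), and a small wooden one at side (178,388). The first is meant: it's not blue, it's the larger of the wooden pair, and it stands in the block, as the crop shows. Next I'll look at it and at both screws from closer with the wrist camera.

```bash
cat >> h.py <<'E'
def look(P,psi,h,fn,name="wrist"):
    "camera height h above P, optical axis through P"
    tx=np.array([np.cos(psi),np.sin(psi),0]); P=np.array(P,float)
    tcp=P+tx*(0.295*h-72.6)+[0,0,h-142]
    bot.move_ptp(tcp,[np.pi,0,psi]); bot.dwell(0.15)
    m=imaging.camera_model("wrist"); im=imaging.capture("wrist")
    cv2.imwrite(f"pics/{fn}.png",im); np.save(f"pics/{fn}.npy",np.array([m],dtype=object),allow_pickle=True)
    print(fn,bot.get_state()["t"],proj(m,P)); return m,im
def lm(fn): return np.load(f"pics/{fn}.npy",allow_pickle=True)[0]
E
python3 - <<'E'
from h import *
look([577,176,28],np.pi+0.3,230,"w_left")
look([609,-110,28],np.pi-0.18,230,"w_right")
look([489,-257,105],np.pi-0.48,300,"w_block")
E
```

```text
w_left 2.3583 [[317.75605938 239.21929173]]
w_right 3.675 [[316.71182273 239.66295776]]
w_block 4.8417 [[318.15616659 240.39267361]]
```

View pics/w_left.png

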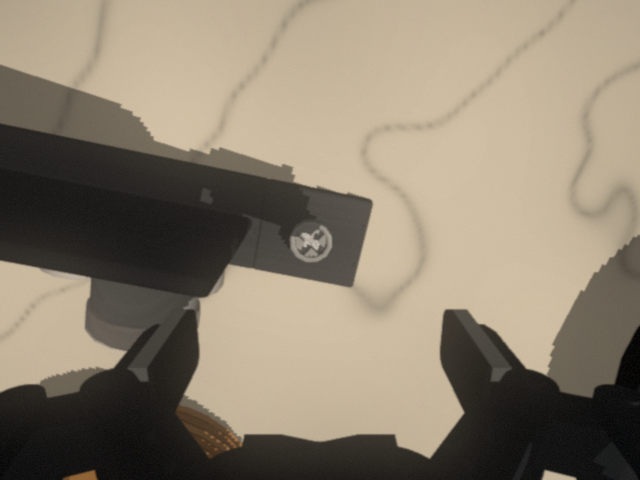

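View pics/w_right.png

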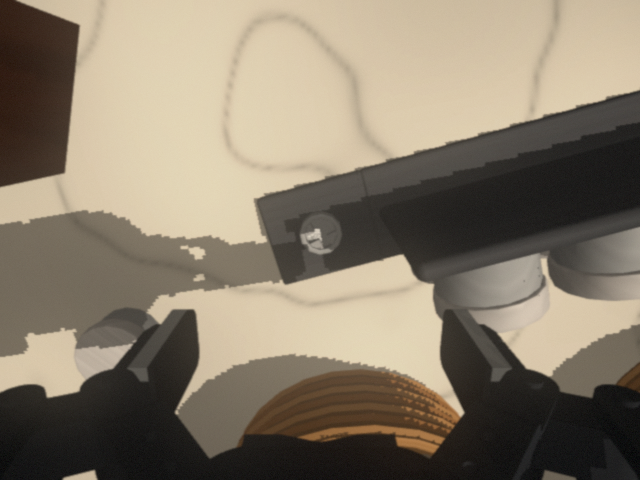

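View pics/w_block.png

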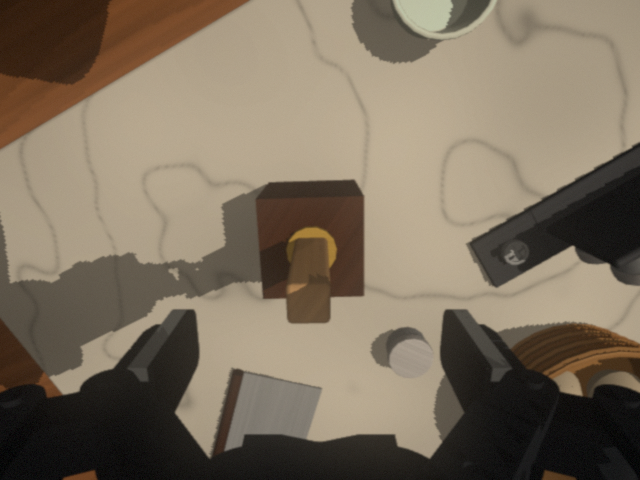

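Run:
```python
from h import *
L=cv2.imread("pics/w_left.png")[190:300,240:390];Rr=cv2.imread("pics/w_right.png")[180:290,245:395]
f=lambda i:cv2.convertScaleAbs(cv2.resize(i,None,fx=5.2,fy=5.2,interpolation=cv2.INTER_CUBIC),alpha=1.5)[:, :]
cv2.imwrite("pics/zl.png",f(L)); cv2.imwrite("pics/zr.png",f(Rr))
B=cv2.imread("pics/w_block.png")[170:335,240:390]
cv2.imwrite("pics/zb.png",cv2.convertScaleAbs(cv2.resize(B,None,fx=3.6,fy=3.6,interpolation=cv2.INTER_CUBIC),alpha=1.5))
S=cv2.imread("pics/side0.png"); print(proj(imaging.camera_model("side"),[[577,176,32],[609,-110,32]]))
```

```text
[[350.74767001 249.41775414]
 [381.60458657 309.81580288]]
```

View pics/zl.png

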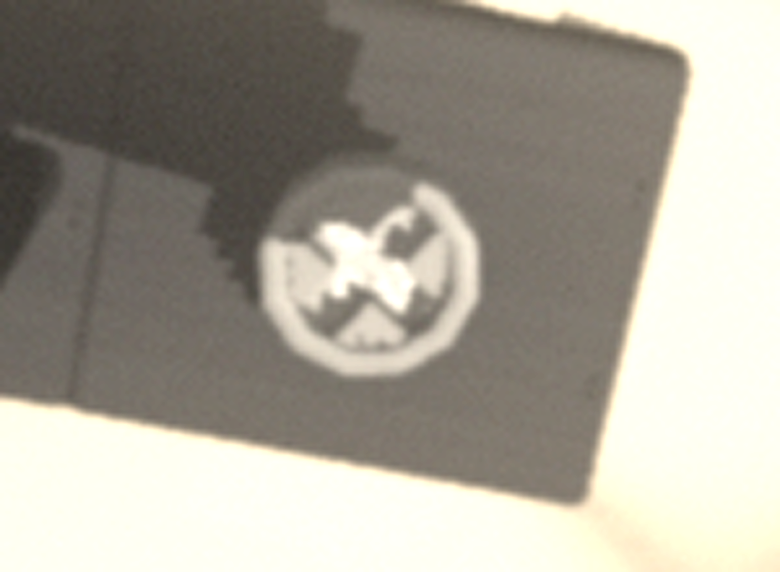

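View pics/zr.png

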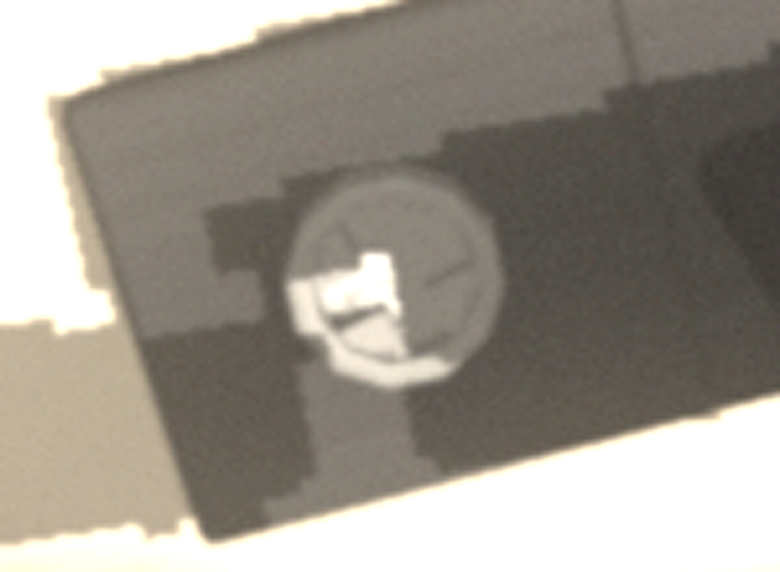

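View pics/zb.png

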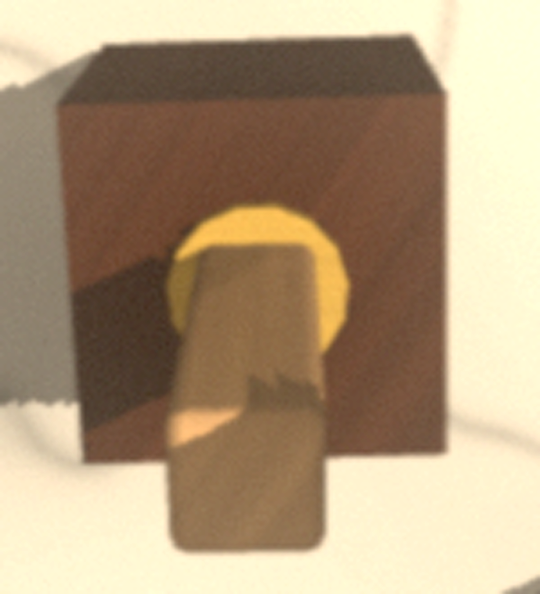

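Run:
```python
from h import *
psi=np.pi+0.3
ty=np.array([np.sin(psi),-np.cos(psi),0])
m,im=look(np.array([577,176,28])+130*ty,psi,200,"w_left2")
p=proj(m,[577,176,33])[0]; print(p)
u,v=p.astype(int); u0=min(max(u-80,0),480);v0=max(v-60,0)
cv2.imwrite("pics/zl2.png",cv2.convertScaleAbs(cv2.resize(im[v0:v0+120,u0:u0+160],None,fx=5,fy=5,interpolation=cv2.INTER_CUBIC),alpha=1.5)); print(u0,v0)
```

```text
w_left2 7.15 [[321.30607562 238.46862024]]
[ 58.49765053 241.84137192]
0 181
```

View pics/zl2.png

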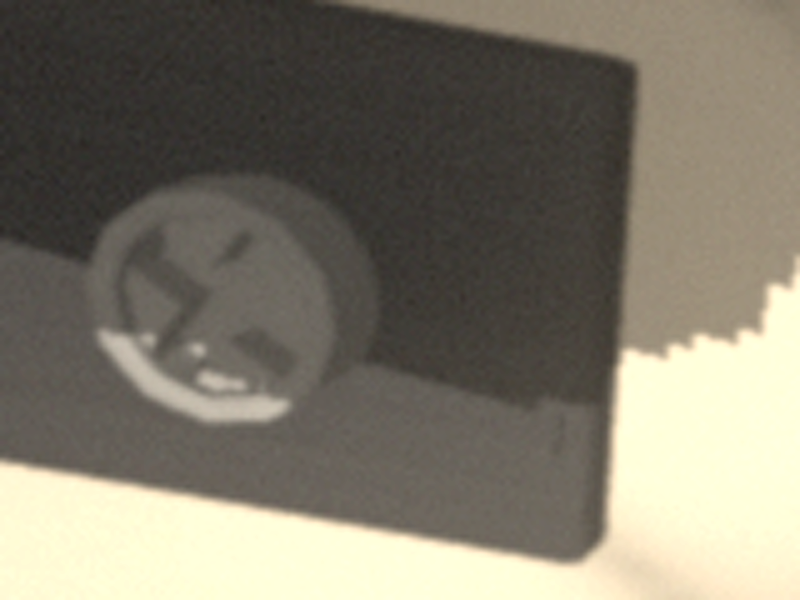

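```bash
cat >> h.py <<'E'
def tri(obs):
    A=np.zeros((3,3));b=np.zeros(3)
    for m,(u,v) in obs:
        d=ray(m,u,v);d/=np.linalg.norm(d);M=np.eye(3)-np.outer(d,d);A+=M;b+=M@m["position"]
    X=np.linalg.solve(A,b); return X,[np.linalg.norm(proj(m,X)[0]-[u,v]) for m,(u,v) in obs]
E
python3 - <<'E'
from h import *
a,b=lm("w_left"),lm("w_left2")
print(tri([(a,(311,241.5)),(b,(42.4,242.2))]))
print(tri([(a,(353,286.7)),(b,(120.5,292.5))]))
print(tri([(a,(372.3,199.6)),(b,(127.4,193.5))]))
E
```

```text
(array([576.37529454, 171.91680004,  39.06119372]), [np.float64(0.24345559997278318), np.float64(0.28189492161259644)])
(array([600.93373581, 206.07928383,  23.06304307]), [np.float64(0.2271804320744409), np.float64(0.25943528097548535)])
(array([546.58470627, 199.83440587,  21.15792909]), [np.float64(0.10241289079386533), np.float64(0.1178426947107857)])
```

Run:
```python
from h import *
im=cv2.imread("pics/w_block.png")[215:295,460:580]
cv2.imwrite("pics/zr2.png",cv2.convertScaleAbs(cv2.resize(im,None,fx=6.5,fy=6.5,interpolation=cv2.INTER_CUBIC),alpha=1.7))
```

```text
(no output)
```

View pics/zr2.png

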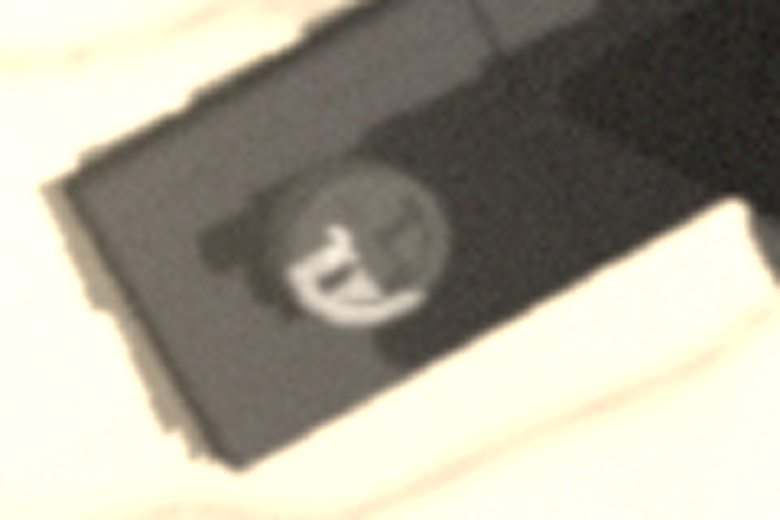

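Run:
```python
from h import *
a,b=lm("w_right"),lm("w_block")
print(tri([(a,(321.3,234.4)),(b,(516.5,252.7))]))
print(tri([(a,(285.8,283.8)),(b,(496.9,287.0))]))
print(tri([(a,(257.5,199.5)),(b,(470.5,243.5))]))
# block top corners z=105 in w_block (zb/3.6)
for u,v in [(58,103),(446,93),(448,453),(82,463)]:
    print(onz(b,240+u/3.6,170+v/3.6,105))
# collar centre z=111, handle top z=203
print(onz(b,240+258/3.6,170+293/3.6,111))
for u,v in [(168,415),(325,408),(326,548),(170,550)]: print(onz(b,240+u/3.6,170+v/3.6,203))
```

```text
(array([ 604.54490378, -106.46171063,   33.98817945]), [np.float64(0.26525898690455835), np.float64(0.15876259044440533)])
(array([ 633.52140477, -133.44070256,   26.20420751]), [np.float64(0.17308403902325303), np.float64(0.10607633183719539)])
(array([ 580.49349057, -139.49939658,   23.78676503]), [np.float64(0.03697193080815276), np.float64(0.02212511706934011)])
[ 439.68477627 -282.6679437   105.        ]
[ 474.22391459 -211.59289065  105.        ]
[ 546.10494252 -245.64761855  105.        ]
[ 511.36888764 -317.80484631  105.        ]
[ 492.79489964 -264.40941059  111.        ]
[ 477.56546061 -269.36916215  203.        ]
[ 487.11436654 -248.57030419  203.        ]
[ 507.27978248 -258.66822317  203.        ]
[ 496.81979999 -279.56367348  203.        ]
```

Both rims triangulated: left 39.1 mm, right 34.0 mm. The left screw at (576,172) is therefore the loose one, and its side wall is also clearly visible. I'll rectify the head to read the cross angle.

```bash
cat >> h.py <<'E'
def rect(im,m,c,z,half=18,n=380):
    "world top-down: right=+x, up=+y"
    g=np.linspace(-half,half,n); X,Y=np.meshgrid(c[0]+g,c[1]-g)
    P=np.stack([X.ravel(),Y.ravel(),np.full(X.size,z)],1)
    q=proj(m,P).astype(np.float32).reshape(n,n,2)
    return cv2.convertScaleAbs(cv2.remap(im,q[...,0],q[...,1],cv2.INTER_CUBIC),alpha=1.6)
E
python3 - <<'E'
from h import *
o=[rect(cv2.imread(f"pics/{f}.png"),lm(f),(576.4,171.9),39) for f in("w_left","w_left2")]
cv2.imwrite("pics/rect.png",np.hstack(o))
E
```

```text
(no output)
```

View pics/rect.png

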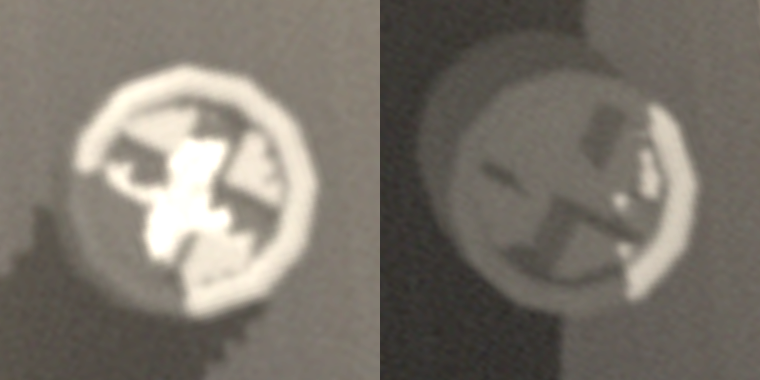

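Run:
```python
from h import *
psi=2.692; c=np.array([492.5,-264.2])
bot.move_ptp([*c,285],[np.pi,0,psi])
s=bot.get_state(); print(s["t"],s["tcp_pos"],s["qpos"][5])
hit=bot.movel([*c,153],max_speed=100,threshold=8); s=bot.get_state(); print(hit,s["t"],s["tcp_pos"])
im=imaging.capture("wrist"); cv2.imwrite("pics/pre.png",im)
```

```text
9.3167 [ 492.77950413 -263.36371745  284.60735858] -0.17483559995198014
False 10.7833 [ 492.93894576 -264.51405011  153.66498449]
```

View pics/pre.png

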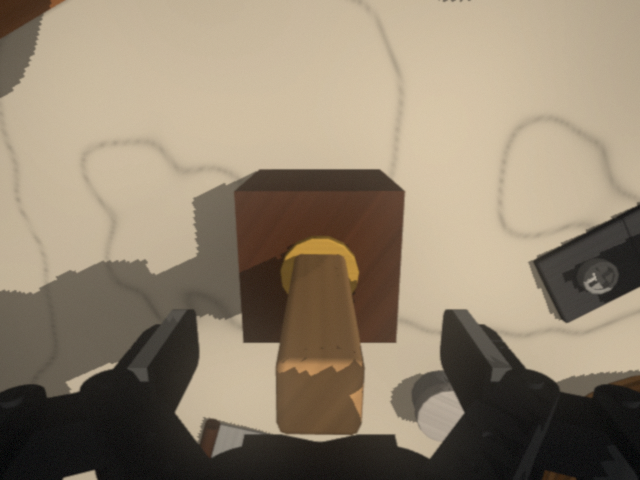

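The handle is centred between the open jaws (image x≈320) and square to them. I'll grip and lift.

Run:
```python
from h import *
bot.grip(0.0,effort=70); s=bot.get_state(); print(s["t"],s["opening"],s["contact_force"].round(2))
p=s["tcp_pos"]
bot.movel([492.5,-264.2,290],max_speed=150); s=bot.get_state(); print(s["t"],s["tcp_pos"],s["opening"],s["contact_force"].round(2),s["wrist_torque"].round(3))
m=imaging.camera_model("wrist");im=imaging.capture("wrist"); cv2.imwrite("pics/lift.png",im)
tcp=s["tcp_pos"]; print(proj(m,[tcp-[0,0,120]]))
```

```text
11.425 0.2713808222318337 [ 0.61 -0.23  2.26]
12.4917 [ 491.98944886 -263.82783536  288.8822214 ] 0.27541116371787344 [-0.51 -0.36 -0.92] [0.037 0.013 0.004]
[[319.80333394 232.70308209]]
```

View pics/lift.png

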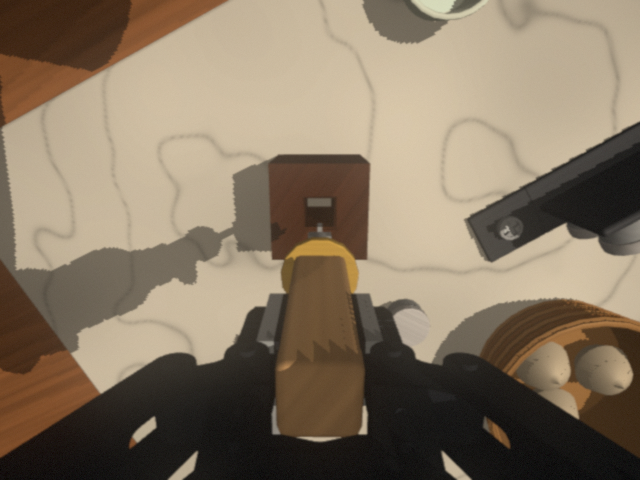

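Run:
```python
from h import *
m=imaging.camera_model("wrist"); print("hole pred",proj(m,[[492.5,-264.2,105]]))
psi=np.deg2rad(245); c=[576.4,171.9]
bot.move_ptp([*c,290],[np.pi,0,psi]); print(bot.get_state()["t"])
bot.movel([*c,174],max_speed=120); bot.dwell(.2)
s=bot.get_state(); print(s["t"],s["tcp_pos"],s["orientation"],s["qpos"][5],s["contact_force"].round(2))
m=imaging.camera_model("wrist");im=imaging.capture("wrist"); cv2.imwrite("pics/hov.png",im); np.save("pics/hov.npy",np.array([m],dtype=object))
print(proj(m,[s["tcp_pos"]-[0,0,120.7],[*c,39]]))
cv2.imwrite("pics/zhov.png",cv2.convertScaleAbs(cv2.resize(im[170:290,240:400],None,fx=5,fy=5,interpolation=cv2.INTER_CUBIC),alpha=1.6))
```

```text
hole pred [[319.55998361 212.61673497]]
14.175
15.4917 [576.88701433 172.03192432 174.78646177] [-3.14043402e+00  8.41147153e-04 -2.00705547e+00] -0.967310697339915 [-0.59 -0.42 -1.05]
[[318.8627507  232.01816281]
 [319.42924527 225.76033126]]
```

View pics/zhov.png

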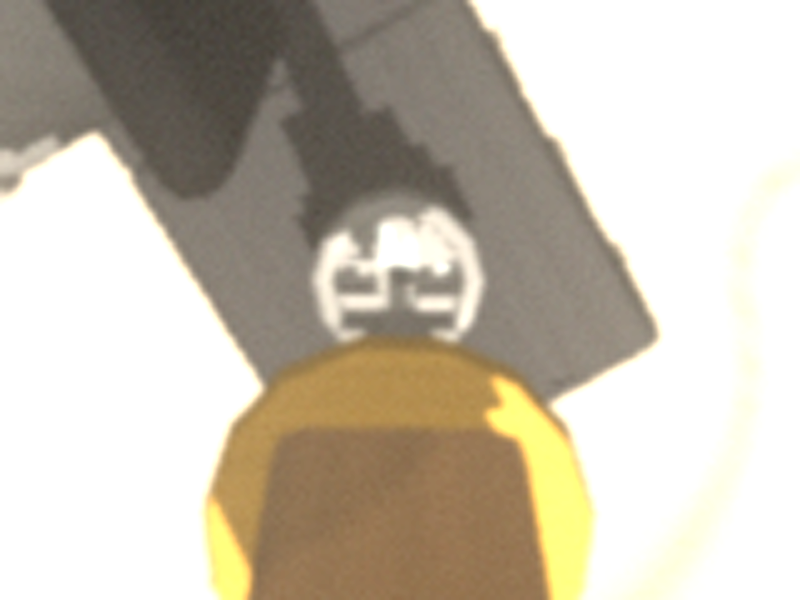

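Run:
```python
from h import *
im=cv2.imread("pics/hov.png")
cv2.imwrite("pics/zhov2.png",cv2.convertScaleAbs(cv2.resize(im[200:245,290:350],None,fx=13,fy=13,interpolation=cv2.INTER_LANCZOS4),alpha=1.15))
```

```text
(no output)
```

View pics/zhov2.png

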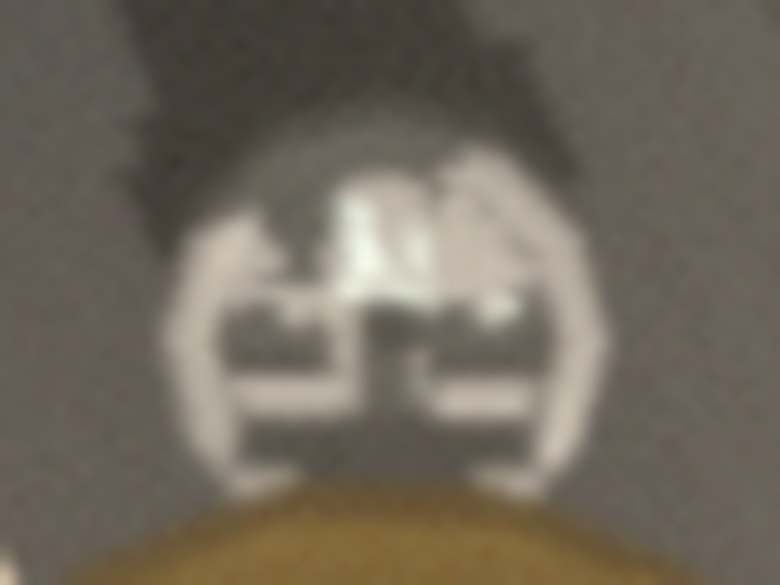

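The hover crop shows bit and recess lined up to about 0.3 mm and a degree or two: head centre at x≈385, bit at x≈392 in the 13x crop, grooves level with the blades. I'll lower onto the screw with a force stop.

Run:
```python
from h import *
c=[576.3,171.7]
hit=bot.movel([*c,148],max_speed=14,threshold=6)
s=bot.get_state(); print(hit,s["t"],s["tcp_pos"],s["qpos"][5],s["contact_force"].round(2),s["wrist_torque"].round(3))
im=imaging.capture("wrist"); cv2.imwrite("pics/con.png",im)
cv2.imwrite("pics/zcon.png",cv2.convertScaleAbs(cv2.resize(im[190:260,275:365],None,fx=8.5,fy=8.5,interpolation=cv2.INTER_CUBIC),alpha=1.3))
```

```text
True 16.8667 [576.39495502 171.75961976 154.05760885] -0.9675397960543297 [-0.09 -0.57  5.3 ] [-0.029  0.229 -0.018]
```

View pics/zcon.png

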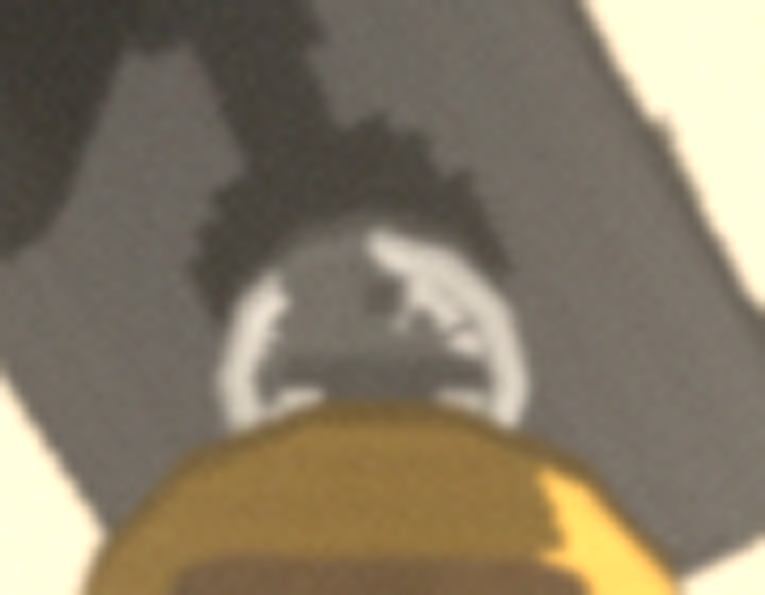

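```bash
cat > drive.py <<'E'
from h import *
import sys,json
c=np.array([576.3,171.7])
def run(psi,z,n,d=0.2,stop=0.2,target=8):
    for i in range(n):
        psi-=d; z-=2*d
        bot.movel([*c,z],rot=[np.pi,0,psi],max_speed=0.9)
        s=bot.get_state(); f=s["contact_force"]; tz=s["wrist_torque"][2]
        print(round(s["t"],2),round(psi,3),"z",round(z,2),s["tcp_pos"].round(2),"yaw",round(s["orientation"][2],3),f.round(1),"tz",round(tz,3),flush=True)
        z+=np.clip((f[2]-target)*0.05,-0.4,0.4)
        if abs(tz)>stop: print("STOP");break
        if np.hypot(*f[:2])>12 or f[2]>25: print("FORCE");break
    json.dump([psi,z],open("drv.json","w")); return psi,z
E
python3 - <<'E'
from drive import *
run(np.deg2rad(245),153.6,2)
E
```

```text
17.38 4.076 z 153.2 [576.56 171.57 154.02] yaw -2.205 [-1.5 -1.1  6.2] tz 0.067
17.73 3.876 z 152.71 [576.51 171.67 153.63] yaw -2.405 [-2.2 -1.4  5.9] tz -0.025
```

Run:
```python
from drive import *
psi,z=json.load(open("drv.json"))
run(psi,z,4)
```

```text
18.08 3.676 z 152.21 [576.49 171.75 153.19] yaw -2.605 [-2.5 -0.2  7. ] tz 0.017
18.43 3.476 z 151.75 [576.52 171.87 152.78] yaw -2.805 [-2.2 -0.2  6.6] tz 0.106
18.78 3.276 z 151.28 [576.51 171.97 152.35] yaw -3.005 [-2.5 -0.3  7.2] tz 0.068
19.13 3.076 z 150.84 [576.56 172.06 151.96] yaw 3.078 [-2.5  0.2  7.4] tz 0.013
```

Run:
```python
from drive import *
psi,z=json.load(open("drv.json"))
run(psi,z,8,d=0.1,stop=0.19)
```

```text
19.38 2.976 z 150.61 [576.56 172.11 151.73] yaw 2.978 [-2.4 -0.2  7.2] tz 0.063
19.63 2.876 z 150.37 [576.63 172.15 151.55] yaw 2.878 [-2.1 -0.8  7.8] tz 0.071
19.88 2.776 z 150.16 [576.62 172.18 151.33] yaw 2.778 [-2.5  0.7  7.3] tz 0.045
20.13 2.676 z 149.93 [576.67 172.22 151.15] yaw 2.678 [-2.3  0.   8.9] tz 0.007
20.38 2.576 z 149.77 [576.68 172.27 150.95] yaw 2.578 [-1.5  0.7  7.5] tz 0.046
20.63 2.476 z 149.55 [576.75 172.32 150.77] yaw 2.478 [-1.6  0.7  7. ] tz 0.071
20.88 2.376 z 149.3 [576.77 172.36 150.54] yaw 2.378 [-1.6 -0.3  7.1] tz 0.066
21.13 2.276 z 149.06 [576.85 172.33 150.37] yaw 2.278 [-2.5  0.6  7.2] tz 0.02
```

Run:
```python
from drive import *
psi,z=json.load(open("drv.json"))
run(psi,z,8,d=0.1,stop=0.17)
print(bot.get_state()["qpos"][5])
```

```text
21.38 2.176 z 148.82 [576.9  172.39 150.16] yaw 2.178 [-2.4  0.6  6.6] tz 0.081
21.63 2.076 z 148.55 [576.97 172.4  149.94] yaw 2.078 [-1.8  1.   8.6] tz 0.076
21.88 1.976 z 148.38 [576.99 172.42 149.75] yaw 1.978 [-1.   0.5  7.9] tz 0.086
22.13 1.876 z 148.18 [577.   172.45 149.7 ] yaw 1.878 [-2.1  0.5  8.8] tz 0.205
STOP
1.4303911264432267
```

Run:
```python
from drive import *
psi,z=json.load(open("drv.json"))
def avg():
    a=[]
    for _ in range(8):
        bot.dwell(0.03); s=bot.get_state(); a.append([s["tcp_pos"][2],s["orientation"][2],s["contact_force"][2],s["wrist_torque"][2]])
    print(np.mean(a,0).round(3))
avg()
for k in range(3):
    psi-=0.04; bot.movel([*c,z-0.6],rot=[np.pi,0,psi],max_speed=3); avg()
    if bot.get_state()["wrist_torque"][2]>0.3: break
json.dump([psi,z],open("drv.json","w"))
im=imaging.capture("wrist"); cv2.imwrite("pics/end.png",im)
cv2.imwrite("pics/zend.png",cv2.convertScaleAbs(cv2.resize(im[180:260,270:370],None,fx=7.5,fy=7.5,interpolation=cv2.INTER_CUBIC),alpha=1.3))
```

```text
[149.708   1.879   8.575   0.171]
[149.583   1.839  11.111   0.331]
```

View pics/zend.png

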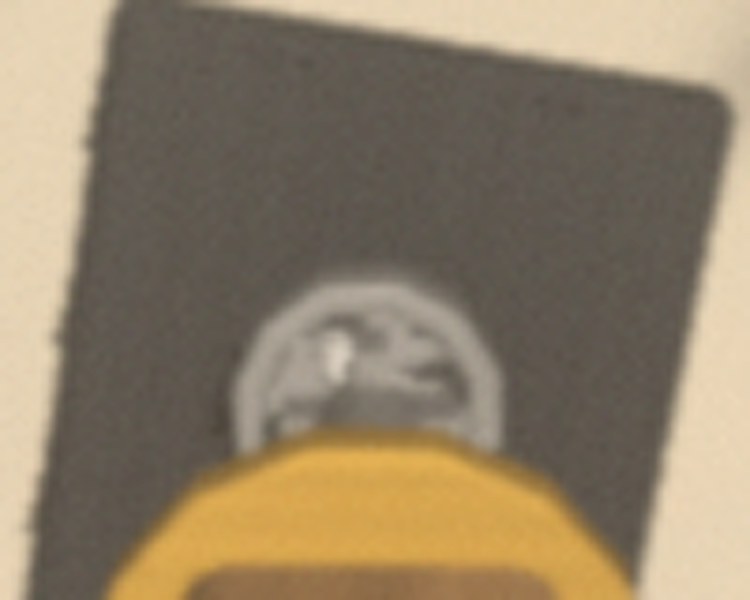

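Torque climbed to about 0.33 N m with no further sinking and no ride-up, after roughly 2.3 rad and 4.4 mm of travel: that is the hard stop. I'll unload, lift out, look, and return the driver.

Run:
```python
from drive import *
psi,z=json.load(open("drv.json"))
s=bot.get_state()
bot.movel([*c,z],rot=[np.pi,0,psi+0.09],max_speed=3)
print(bot.get_state()["wrist_torque"].round(3))
bot.movel([*c,175],max_speed=60); bot.dwell(.1)
m=imaging.camera_model("wrist");im=imaging.capture("wrist")
cv2.imwrite("pics/zup.png",cv2.convertScaleAbs(cv2.resize(im[170:270,260:380],None,fx=6,fy=6,interpolation=cv2.INTER_CUBIC),alpha=1.3))
bot.movel([*c,290],max_speed=200)
bot.move_ptp([492.5,-264.2,290],[np.pi,0,2.692]); bot.dwell(.1)
m=imaging.camera_model("wrist");im=imaging.capture("wrist"); cv2.imwrite("pics/ret.png",im)
s=bot.get_state(); print(s["t"],s["tcp_pos"],s["opening"],proj(m,[[492.5,-264.2,105]]))
```

```text
[0.15  0.614 0.081]
26.6583 [ 492.94082131 -263.40219471  289.94524991] 0.2705368593963939 [[318.57966036 211.00832459]]
```

View pics/zup.png

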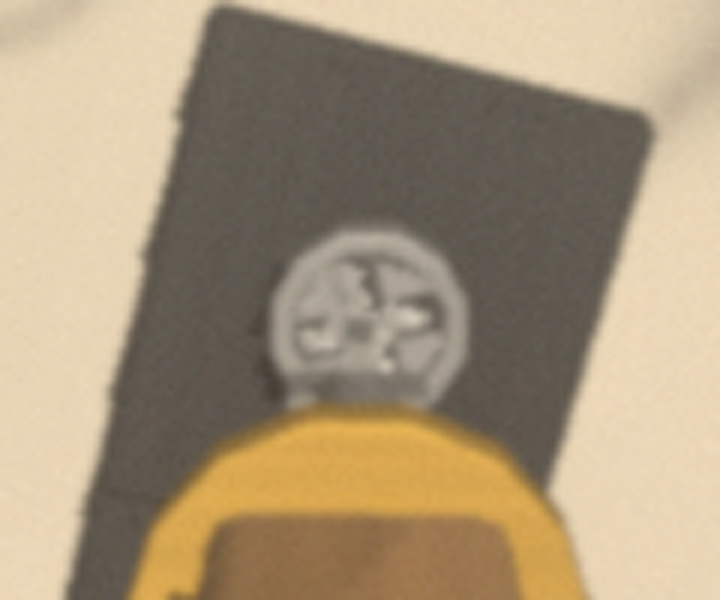

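View pics/ret.png

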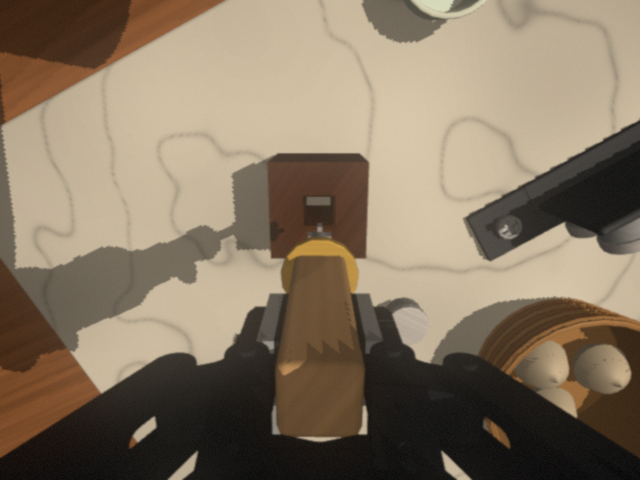

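The screw head now sits flush-looking, and the hole at (319,211) matches the projection. I'll insert the driver.

Run:
```python
from h import *
c=[492.5,-264.2]
print(bot.movel([*c,175],max_speed=90,threshold=8), bot.get_state()["tcp_pos"])
print(bot.movel([*c,150],max_speed=15,threshold=5))
s=bot.get_state(); print(s["t"],s["tcp_pos"],s["contact_force"].round(2))
```

```text
False [ 492.86312797 -264.46190768  175.61441982]
True
29.3833 [ 492.45911112 -264.18443176  153.21382268] [0.27 0.05 4.83]
```

Run:
```python
from h import *
bot.grip(1.0); 
print(bot.movel([492.5,-264.2,290],max_speed=120,threshold=10)); s=bot.get_state(); print(s["t"],s["opening"],s["contact_force"].round(2))
look([489,-257,105],np.pi-0.48,300,"f_block")
psi=np.pi+0.3; ty=np.array([np.sin(psi),-np.cos(psi),0])
look([577,176,28],psi,230,"f_left")
m,im=look(np.array([577,176,28])+130*ty,psi,200,"f_left2")
A=cv2.resize(cv2.imread("pics/f_left.png")[190:300,240:390],None,fx=2.6,fy=2.6,interpolation=cv2.INTER_CUBIC)
B=cv2.resize(im[181:291,0:150],None,fx=2.6,fy=2.6,interpolation=cv2.INTER_CUBIC)
cv2.imwrite("pics/fz.png",cv2.convertScaleAbs(np.hstack([A,B]),alpha=1.5))
cv2.imwrite("pics/f_side.png",imaging.capture("side"))
```

```text
False
31.3083 1.0008633001378366 [-0.54 -0.49  0.44]
f_block 31.775 [[320.19806479 236.84698618]]
f_left 33.675 [[321.45525227 238.72557638]]
f_left2 34.4667 [[321.70221918 238.34116023]]
```

View pics/fz.png

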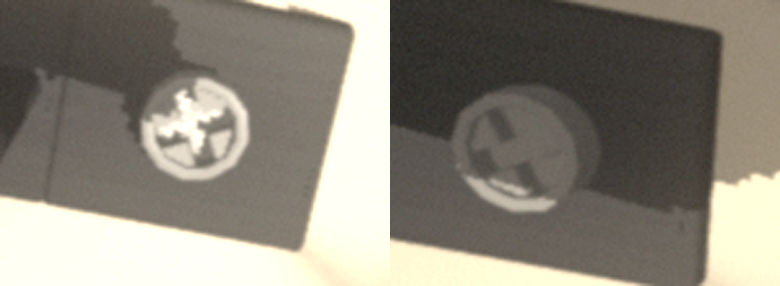

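View pics/f_side.png

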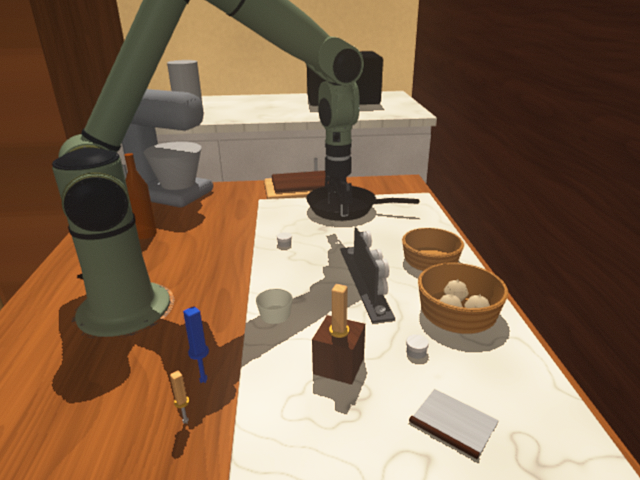

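View pics/f_block.png

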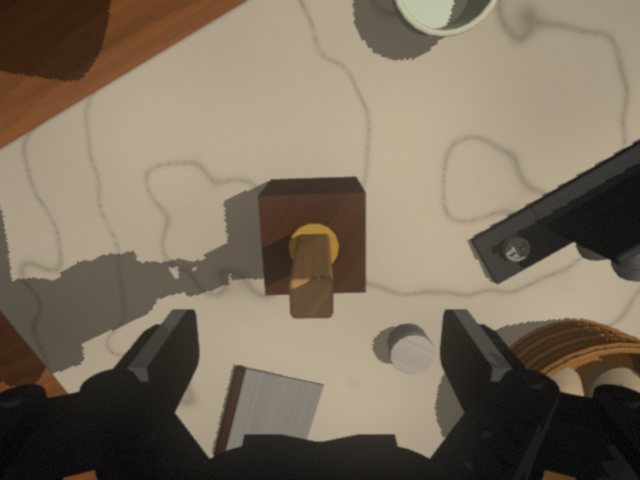

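Run:
```python
from h import *
print(tri([(lm("f_left"),(315,239.2)),(lm("f_left2"),(48.1,238.9))]))
# foot corner reference: same corner before/after, relative to rim
print(tri([(lm("f_left"),(240+302/2.6,190+249/2.6)),(lm("f_left2"),(312/2.6,181+285/2.6))]))
```

```text
(array([576.21980869, 171.90693563,  35.09660171]), [np.float64(0.22981083442592348), np.float64(0.2655538336598142)])
(array([600.37818269, 205.54724195,  23.21122581]), [np.float64(0.8492617995113907), np.float64(0.9704080906270769)])
```

Run:
```python
from h import *
s=bot.get_state(); print(s["t"],s["tcp_pos"],s["contact_force"].round(2)); bot.sign_off()
```

```text
34.5167 [552.3661865  303.13010735  86.44644858] [-0.25 -0.42 -0.48]
the job is handed in; nothing more can be done
```

I drove the loose screw, the one on the rack's left (+y) foot, down to its hard stop, put the wooden screwdriver back in its block and let go. I handed the job in at about 34.5 s, with the gripper open and touching nothing.

- **Driving:** I turned the screw clockwise about 2.3 rad and the tool sank 4.4 mm. It then stopped sinking and the torque rose from about 0.08 to 0.33 N m, without the bit riding up.
- **Screw height:** The cameras put the rim at 39.1 mm before and 35.1 mm after. A fully home rim would be at 36 mm, and the tight screw measured 34.0 mm, so these readings are only good to 1–2 mm. The drop they show (4.0 mm) is also a little less than the tool's travel, so the torque stop is the stronger evidence that the screw is home.
- **Screwdriver:** The last pictures show it upright, with its collar on the block.
- **Other things:** In the last side picture, the blue and small screwdrivers and the other things on the counter look unmoved. I judged that by eye and did not measure it.

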